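Set a stone-viewing lamp for dark field

ROBOT

A 7-joint arm with a two-finger parallel gripper is mounted at the origin on a cart in front of the work surface, level with it; the furniture and walls round the work are solid. World frame = base frame: x ahead of the robot, y to its left, z up, the work surface at z = 0. Lengths are in m, angles in degrees, forces in N, time in s.
With the tool pointing down it reaches from about 0.425 to 0.925 m from the base axis. Payload 6.8 kg.
Tool frame: the origin (TCP) lies on the mounting face of the last link; the fingertips stand env.tip_reach ahead of it and the grasp point (between the pads) lies 155 mm ahead of it (env.tip_reach is the distance from the TCP to the fingertips, in m); x points along the fingers, y is the direction in which the jaws open and shut, and the axes are right-handed (so a half turn about x gives the same grasp; the last joint's range is limited). The gripper opens to 85 mm and grips with 20 to 120 N. Pads are 22 mm wide; open, the fingers measure 114 mm over their backs; the gripper's body (76 mm by 85 mm) begins 54 mm behind the grasp point. The pads swing forward as they close: fully open they stand 13 mm farther back than shut.
Start: joints at [68.463, 27.33, 1.283, 89.118, -0.659, 63.558, -4.761], TCP at [0.179, -0.651, 0.405] pointing down, gripper open.
Joint ranges: [-169.35, 169.35], [-19.33, 120.38], [-80.79, 83.38], [13.8, 139.57], [-78.32, 258.32], [9.67, 109.79], [-169.56, 169.56]. Speed limits (degrees/s): [136.94, 136.94, 180, 180, 180, 180, 180].

INTERFACE

Orientations are given as [roll, pitch, yaw] about the fixed x, y, z axes, in that order (R = Rz(yaw) Ry(pitch) Rx(roll)).
In Python, from station import monitor, imaging, ticket, env gives the robot as it stands.
- The arm moves only by the tool send_rows, never from a script. Its argument "moves" is a list that holds one entry, the list of rows, each a list of 5 numbers: the shift along the tool's x, y, z in units of 30 mm (1.0 is 30 mm), then the turn about the tool's x in units of 5 degrees (1.0 is 5 degrees), then the opening, from -1 (shut) to 1 (fully open). A call has exactly 8 rows; each row shifts and turns the commanded pose from where the row before left it, along the tool's axes as they then stand; what a row does not reach is not made up. A row lasts 1/12 s, in which the tool goes at most 41.7 mm and 7.16 degrees, less where a joint would pass 70% of its speed; a pose out of reach is approached as far as the arm can. A call is refused whole if a number of a shift passes 1 or a number of a turn 1, either way. A call with a gripper value outside its range is refused whole. The fingers move at their own pace and stop on an object; "squeeze" is the grip in N (left out, the last holds). Time passes only in rows, so rows that do not move let the fingers close, or fill a call up. It gives the time, the measured TCP pose, the force and the opening at its end, in the units of the state.
- monitor.get_obs(): the state, without advancing time (a new reading comes with each control period).
- imaging.camera(name): name is "scene" or "side" or "wrist"; returns the picture (420x560x3 uint8, red, green, blue); there is no depth.
- imaging.calibration(name): a dict with "intrinsics" (3x3 intrinsics, pixels), "dist" ([k1, k2, p1, p2, k3] as OpenCV has them; the pictures are not rectified), "view" (4x4, takes a point from world to camera coordinates). Camera axes: x right, y down, z forward; pixel columns grow to the right and rows downward; lengths in m; the calibration is good to about 2 mm. A picture is of the moment at which its call begins: read the wrist's pose just before it. calibration takes no time and is no camera call; for the wrist camera it gives the pose at the moment of the call.
- ticket.sign_off(): hands the job in, once; it reports no verdict.
The state is a dict: "t": time; "joints": joint angles; "joint_vel": joint speeds; "effort": joint torques, N m; "ee_pos": TCP position; "tool_rot": TCP orientation; "contact_force": force on the tool from outside, world axes, zero at the start; "torque": the same for the moment, N m; "grip_width": finger opening in m.
Only numpy, scipy, OpenCV 4.12 (cv2) and the standard library are available. Lean on these libraries where they do the work, as an engineer would, in place of code of your own. Each camera call takes 0.05 s, during which the arm holds its last target.

TASK

Set the stone-viewing lamp stand up for a dark-field look at the stone in its clip, only pushing with the fingertips. First, while the iris is still wide open and you can see into the well, push the upright brass pin at the side of the stand all the way to its stop, so that the black baffle disc lies over the light; then push the black handle of the iris lever gently round the scale until its pointer stands on the red line. Do not pinch or grasp either lever, keep off the stone and its clip, and leave the things lying around the stand where they are.

Things in the scene. Friction and masses are not known exactly. Their poses are not given: they have to be found in the camera images.
- stand: Round grey lamp stand, fixed to the table: foot 176 mm across, housing 132 mm, on top a light scale flange 164 mm across, its face 64 mm above the table. Origin: on its upright axis at table height; z up. Bearings below are angles about this axis from the stand's own +x axis, counter-clockwise from above. Its -x side faces the robot, give or take its yaw.
- iris_knob (a point): The black upright handle of the iris lever: a cylinder 12.6 mm in diameter, from 70 to 98 mm above the table; this point is on its axis 85 mm above the table, 104 mm from the stand's axis. Two steel rails (67 to 70 mm above the table) join it to the ring. A push of about 2 N along the arc moves it; it stays where it is left.
- iris_lever (a joint): Angle of the iris lever about the stand's axis, rad. 0 = iris open, lever at bearing 2.007 rad (the stand's left front, seen from the robot); grows counter-clockwise seen from above to 2.0 = nearly closed; stops at 0 and 2.0. The pointer stands on the red line at 1.30. It starts between 0 and 0.55.
- red_line (a point): The red line on the scale, 2.4 mm wide, 17.5 mm long, lying radially; this point is its middle, 64 mm above the table, 71 mm from the stand's axis, at bearing 3.307 rad. The other ticks are black, one every 0.1 rad. The lever's thin black pointer lies on the lever's centre line and shows between its two rails.
- baffle_pin (a point): The upright brass pin of the baffle lever, on the stand's right side seen from the robot: a cylinder 11 mm in diameter from 68 to 97 mm above the table (thinner below); this point is on its axis 85 mm above the table, 55 mm from its hinge.
- baffle_hinge (a point): The upright hinge axis of the baffle lever, inside the housing 52 mm from the stand's axis at bearing 4.974 rad; the point is given 85 mm above the table.
- baffle_lever (a joint): Angle of the baffle lever about its hinge, rad: 0 = disc swung out, 0.62 = at its stop, disc over the light. Grows counter-clockwise from above: the pin moves 33 mm, roughly away from the robot; at 0.31 it lies on the line from the stand's axis through the hinge. Starts between 0 and 0.08. A push of about 1.5 N moves it; it stays where it is left.
- stone_clip: A blue cut stone 10 mm wide over the middle of the iris, 75 to 83 mm above the table, in a spring wire clip on a post at the stand's back (its +x side, 73 mm from the axis, up to 102 mm high). Fixed to the stand; not to be touched. Same origin and axes as the stand.
- loupe: Black eye loupe, a cup 41 mm across and 34 mm high, loose, left of the stand; origin at the centre of its underside.
- graver_1: Engraving graver with a turned wooden handle, 118 x 53 x 30 mm, loose, in front of the stand; origin under its middle.
- brass_brush: Wooden brush with brass bristles, 128 x 158 x 25 mm, loose, right of the stand; origin under its middle.
- dividers: Steel spring dividers, 128 x 84 x 9 mm, loose, behind the stand; origin under their middle.
- scale_centre (a point): Centre of the scale face, on the stand's axis, 64 mm above the table: the iris lever turns about this axis. Below lies the lit well, under a ten-leaf iris 43 mm wide when open. Around it the black ring that works the leaves, 116 mm across, its top 70 mm above the table; the lever stands out from this ring.

How it is judged:
By the outcome, as a careful person would: the job done as asked, in the order asked, and still so for the second after the job is handed in, with the robot touching nothing.
It also fails if it takes over 58 s, if anything falls off the work surface, if the arm or the gripper's body presses on something with over 40 N, if the wrist force passes 120 N, or if a joint passes its speed limit or range.

## Working session

There is one attempt and no reset: what is moved stays moved. The work goes in short steps, Python scripts to look and compute and a tool call to move; the robot and the scene stay as the last step left them, time stands still between calls to the robot, and variables do not carry over. Pictures are saved under pics/ and viewed, and the job is handed in when it is done.

Besides the shell and the picture viewer there is one more tool, called after "Emit:" by a JSON object that holds its "op" and its "data". send_rows: Moves the arm, as the interface text tells. Its arguments: {"type":"object","properties":{"moves":{"type":"array"},"squeeze":{"type":"number"}},"required":["moves"]}

```bash
ls; mkdir -p pics; python3 - <<'E'
from station import monitor, imaging, ticket, env
import cv2
print(monitor.get_obs(), env.tip_reach)
for n in ["scene","side","wrist"]:
    c=imaging.calibration(n); print(n,c)
    im=imaging.camera(n); cv2.imwrite(f"pics/{n}0.png",im[:,:,::-1])
E
```

```text
pics
{'t': 0.0, 'joints': array([68.46374005, 27.37606678,  1.28218236, 89.17886845, -0.65950536,
       63.55865689, -4.76142991]), 'joint_vel': array([-0.020205  ,  0.09948854,  0.0315499 , -0.02061374,  0.07752693,
       -0.06647244, -0.00573602]), 'effort': array([ 5.58980501e-04, -5.96448755e+01,  1.60841726e+00, -2.81204009e+01,
        1.25589242e-02,  9.09518480e-03, -6.47692545e-06]), 'ee_pos': array([ 0.17851267, -0.65067527,  0.4037189 ]), 'tool_rot': array([-85.46579461,  89.89378071, 109.87563794]), 'contact_force': array([ 0.21053   , -0.0684585 ,  0.14123934]), 'torque': array([ 0.00431226, -0.02983001, -0.01628895]), 'grip_width': 0.08534652485438897} 0.1734
scene {'intrinsics': array([[384.17677423,   0.        , 284.98774556],
       [  0.        , 384.17677423, 204.78172866],
       [  0.        ,   0.        ,   1.        ]]), 'dist': array([0.01820161, 0.        , 0.        , 0.        , 0.        ]), 'view': array([[ 0.89764894, -0.44050141,  0.0135975 , -0.51130145],
       [-0.32640083, -0.68523399, -0.65108899,  0.22856837],
       [ 0.29612309,  0.58001111,
[... 413 characters left out ...]
2],
       [-0.09045359,  0.40282137, -0.91079805,  0.13960321],
       [ 0.18164276, -0.89253359, -0.41278288,  1.01780246],
       [ 0.        ,  0.        ,  0.        ,  1.        ]])}
wrist {'intrinsics': array([[344.10749959,   0.        , 279.7034053 ],
       [  0.        , 344.10749959, 211.57856225],
       [  0.        ,   0.        ,   1.        ]]), 'dist': array([-0.06003923,  0.        ,  0.        ,  0.        ,  0.        ]), 'view': array([[ 0.26556985, -0.96409025, -0.00162913, -0.67443317],
       [-0.91617   , -0.25289507,  0.31092862, -0.04166167],
       [-0.30017525, -0.08108071, -0.95043187,  0.38029641],
       [ 0.        ,  0.        ,  0.        ,  1.        ]])}
```

View pics/scene0.png

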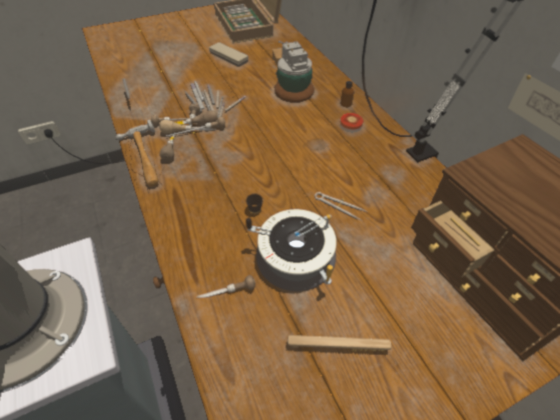

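View pics/side0.png

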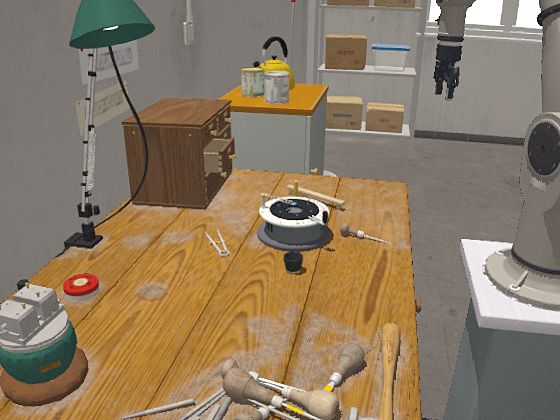

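View pics/wrist0.png

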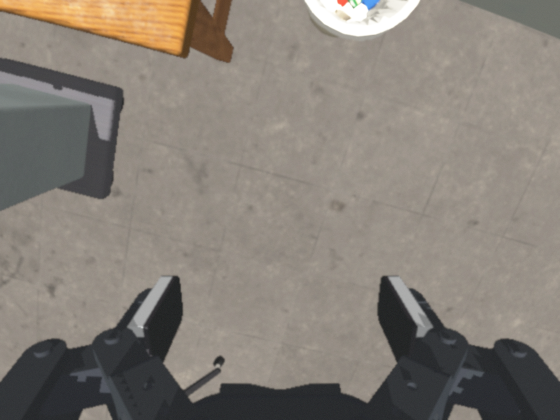

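```bash
cat > h.py <<'E'
import numpy as np, cv2
def ray(c,uv):
    uv=np.asarray(uv,float).reshape(-1,1,2)
    n=cv2.undistortPoints(uv,c["intrinsics"],c["dist"]).reshape(-1,2)
    R=c["view"][:3,:3];t=c["view"][:3,3]
    return -R.T@t, np.c_[n,np.ones(len(n))]@R
def onz(c,uv,z):
    o,d=ray(c,uv); s=(z-o[2])/d[:,2]; return o+d*s[:,None]
def proj(c,P):
    R=c["view"][:3,:3];t=c["view"][:3,3]
    return cv2.projectPoints(np.asarray(P,float).reshape(-1,3),cv2.Rodrigues(R)[0],t,c["intrinsics"],c["dist"])[0].reshape(-1,2)
def circ(P):
    A=np.c_[2*P,np.ones(len(P))];b=(P**2).sum(1);s=np.linalg.lstsq(A,b,rcond=None)[0]
    return s[:2],np.sqrt(s[2]+s[:2]@s[:2])
E
python3 - <<'E'
from h import *
from station import imaging
for n,(x0,y0,x1,y1) in {"scene":(180,170,380,320),"side":(230,160,410,285)}.items():
    im=cv2.imread(f"pics/{n}0.png"); cv2.imwrite(f"pics/{n}0z.png",cv2.resize(im[y0:y1,x0:x1],None,fx=4,fy=4,interpolation=cv2.INTER_CUBIC))
c=imaging.calibration("scene"); print(onz(c,[[297,240],[269,257],[330,267],[249,223]],.064))
im=cv2.imread("pics/scene0.png"); hsv=cv2.cvtColor(im,cv2.COLOR_BGR2HSV)
m=((hsv[...,1]<70)&(hsv[...,2]>140)).astype(np.uint8); m[:200]=0;m[290:]=0;m[:,:245]=0;m[:,345:]=0
cs,_=cv2.findContours(m,cv2.RETR_EXTERNAL,cv2.CHAIN_APPROX_NONE); k=max(cs,key=cv2.contourArea)
print(cv2.fitEllipse(k)); P=onz(c,cv2.convexHull(k).reshape(-1,2),.064)[:,:2]; print(circ(P))
E
```

```text
[[ 0.54934102 -0.09626462  0.064     ]
 [ 0.47922535 -0.10906227  0.064     ]
 [ 0.57834943 -0.18249076  0.064     ]
 [ 0.47634703 -0.01158001  0.064     ]]
((295.65899658203125, 240.53903198242188), (59.2628288269043, 76.0931625366211), 97.21123504638672)
(array([ 0.54692632, -0.09071185]), np.float64(0.08493019456615004))
```

View pics/scene0z.png

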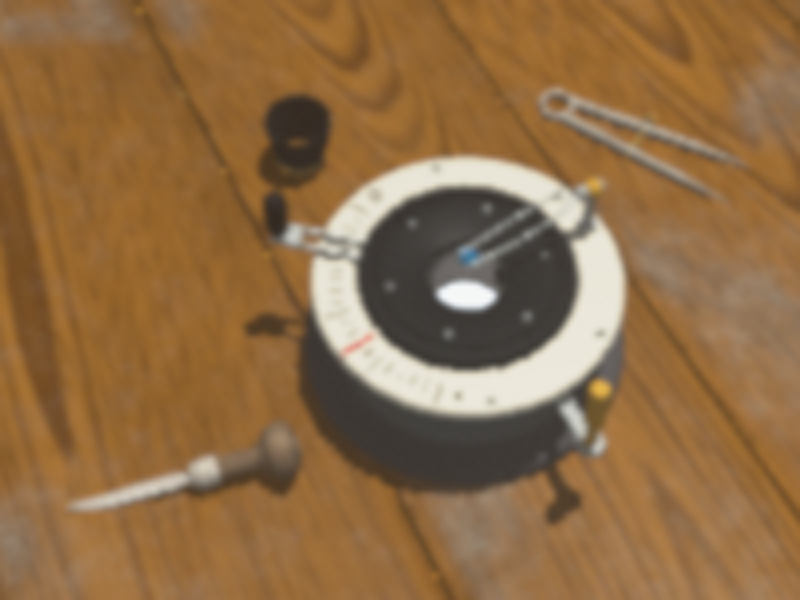

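View pics/side0z.png

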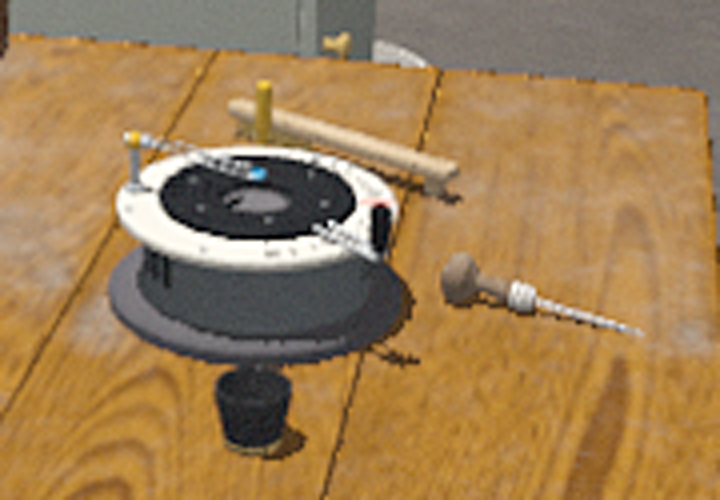

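```bash
python3 - <<'E'
from h import *
from station import imaging
from scipy.optimize import least_squares
for n,(x0,y0,x1,y1) in {"scene":(240,200,345,295),"side":(250,175,335,245)}.items():
    c=imaging.calibration(n)
    im=cv2.imread(f"pics/{n}0.png"); hsv=cv2.cvtColor(im,cv2.COLOR_BGR2HSV)
    w=np.zeros(im.shape[:2],bool); w[y0:y1,x0:x1]=1
    m=((hsv[...,1]<75)&(hsv[...,2]>140)&w).astype(np.uint8)
    cs,_=cv2.findContours(m,cv2.RETR_EXTERNAL,cv2.CHAIN_APPROX_NONE); k=max(cs,key=cv2.contourArea)
    P=onz(c,cv2.convexHull(k).reshape(-1,2),.064)[:,:2]
    P=onz(c,k.reshape(-1,2),.064)[:,:2]
    r=least_squares(lambda q:np.hypot(*(P-q).T)-.082,[.547,-.093],loss="cauchy",f_scale=.001)
    print(n,"centre",r.x,np.median(np.abs(r.fun)))
    h,s,v=[hsv[...,i].astype(int) for i in range(3)]
    b=im.astype(int)
    red=w&(b[...,2]-b[...,1]>50)&(b[...,2]-b[...,0]>50)&((h<6)|(h>170))&(b[...,2]>150)
    ys,xs=np.nonzero(red); print("red",list(zip(xs,ys)))
    p=onz(c,np.c_[xs,ys],.064)[:,:2] if len(xs) else np.zeros((1,2)); d=p.mean(0)-r.x; print("red",p.mean(0),np.hypot(*d),np.degrees(np.arctan2(d[1],d[0])))
    blk=(w&(v<50)&(s<255)); 
    br=w&(h>17)&(h<30)&(s>170)&(v>120)
    for nm,mm in(("brass",br),("black",blk)):
        nn,l,st,ce=cv2.connectedComponentsWithStats(mm.astype(np.uint8))
        for i in range(1,nn):
            if st[i,4]>5: print(nm,st[i],ce[i])
E
```

```text
scene centre [ 0.54973138 -0.09359891] 0.0017784449405719507
red []
red [0. 0.] 0.557642667071244 170.3373098089305
side centre [ 0.5507375  -0.08761793] 0.002228460937619907
red [(np.int64(325), np.int64(210)), (np.int64(326), np.int64(211))]
red [ 0.4773872  -0.10319868] 0.07498684155167305 -168.00772157569054
brass [281 177   3   4   6] [282.         178.66666667]
brass [294 181   4  15  40] [295.5 187.5]
brass [263 194   2   3   6] [263.5 195. ]
brass [328 216   5  13  32] [330.03125 221.53125]
brass [256 218   6   9  17] [258.         221.29411765]
black [290 199  18   4  22] [298.77272727 200.04545455]
black [270 201  25  19  72] [278.18055556 210.84722222]
black [284 203  19   6  35] [291.6        205.88571429]
black [295 202  24  18  78] [309.70512821 212.55128205]
black [281 205   2   5   8] [281.375 206.875]
black [323 212   5  11  40] [324.55 216.65]
black [267 223   3   7  10] [268.1 225.7]
black [271 224   2   8  12] [271.33333333 227.66666667]
```

```bash
python3 - <<'E'
from h import *
from station import imaging
S=imaging.calibration("scene");D=imaging.calibration("side")
for nm,a,b,z in(("pin",(329.8,267),(295.7,181.5),.097),("knob",(248.8,220),(325.2,212),.098),("knobmid",(249,223.7),(324.6,216.7),.084),
   ("stone",(180+468/4,170+256/4),(230+259/4,160+173/4),.080),("red",(180+357/4,170+345/4),(230+374/4,160+204/4),.064)):
    pa=onz(S,[a],z)[0];pb=onz(D,[b],z)[0]
    o1,d1=ray(S,[a]);o2,d2=ray(D,[b]);A=np.c_[d1[0],-d2[0]];s=np.linalg.lstsq(A,o2-o1,rcond=None)[0]
    print(nm,pa[:2],pb[:2],(o1+d1[0]*s[0]+o2+d2[0]*s[1])/2)
E
```

```text
pin [ 0.56468227 -0.19830057] [ 0.56462549 -0.19028707] [ 0.56575103 -0.19703307  0.09438845]
knob [ 0.47054459 -0.02947475] [ 0.46941824 -0.01936959] [ 0.47077405 -0.02705564  0.0946668 ]
knobmid [ 0.47066246 -0.02817895] [ 0.47080802 -0.02513759] [ 0.47098249 -0.02738595  0.08294335]
stone [ 0.55052563 -0.09267054] [ 0.54933071 -0.093012  ] [ 0.54984431 -0.09294227  0.08022564]
red [ 0.48042226 -0.10765724] [ 0.48163137 -0.09930796] [ 0.48177132 -0.10576075  0.06095686]
```

```bash
cat >> h.py <<'E'
from scipy.spatial.transform import Rotation
def toolR(o): return Rotation.from_euler("xyz",o["tool_rot"],degrees=True).as_matrix()
def go(o,target,note=""):
    R=toolR(o); d=R.T@(np.asarray(target)-o["ee_pos"]); print(note,"tool units",np.round(d/0.03,2))
E
python3 - <<'E'
from h import *
from station import imaging,monitor
o=monitor.get_obs();R=toolR(o);print(R.round(3))
V=imaging.calibration("wrist")["view"];C=-V[:3,:3].T@V[:3,3]
print("cam pos tool",R.T@(C-o["ee_pos"])); print("cam axes in tool (x,y,z rows)",(V[:3,:3]@R).round(2))
go(o,[.50,-.2,.32])
E
```

```text
[[-0.     0.265 -0.964]
 [ 0.001 -0.964 -0.265]
 [-1.    -0.001  0.   ]]
cam pos tool [ 0.03050757  0.00025089 -0.07934766]
cam axes in tool (x,y,z rows) [[-0.    1.   -0.  ]
 [-0.31  0.    0.95]
 [ 0.95  0.    0.31]]
 tool units [  2.81 -11.65 -14.31]
```

Emit:
{"op": "send_rows", "data": {"moves": [[[0,-0.7,-0.95,0,-1],[0,-0.7,-0.95,0,-1],[0,-0.7,-0.95,0,-1],[0,-0.7,-0.95,0,-1],[0,-0.7,-0.95,0,-1],[0,-0.7,-0.95,0,-1],[0,-0.7,-0.95,0,-1],[0,-0.7,-0.95,0,-1]]], "squeeze": 20}}

```text
t: 0.82
ee_pos: [0.3547, -0.427, 0.4046]
tool_rot: [-51.9, 90.0, 143.5]
contact_force: [0.9, -0.0, -0.0]
grip_width: -0.0002
```

Emit:
{"op": "send_rows", "data": {"moves": [[[0,-0.7,-0.95,0,-1],[0,-0.7,-0.95,0,-1],[0,-0.7,-0.95,0,-1],[0,-0.7,-0.95,0,-1],[0,-0.7,-0.95,0,-1],[0,-0.7,-0.95,0,-1],[0,-0.7,-0.95,0,-1],[0,0,0,0,-1]]]}}

```text
t: 1.48
ee_pos: [0.5117, -0.2267, 0.4048]
tool_rot: [-143.0, 89.7, 53.0]
contact_force: [-0.0, 1.4, 0.4]
grip_width: -0.0001
```

```bash
python3 - <<'E'
from h import *
from station import imaging,monitor
o=monitor.get_obs();print(o["t"],o["ee_pos"],o["tool_rot"],o["grip_width"],o["contact_force"])
c=imaging.calibration("wrist");np.savez("pics/w1.npz",**c)
cv2.imwrite("pics/w1.png",imaging.camera("wrist")[:,:,::-1])
go(o,[.532,-.206,.255])
E
```

```text
1.4833 [ 0.51173667 -0.22668633  0.40482025] [-142.954343     89.73220553   52.99706901] -9.64057952612084e-05 [-0.01719965  1.35483782  0.3522823 ]
 tool units [ 5.   -0.46 -0.82]
```

View pics/w1.png

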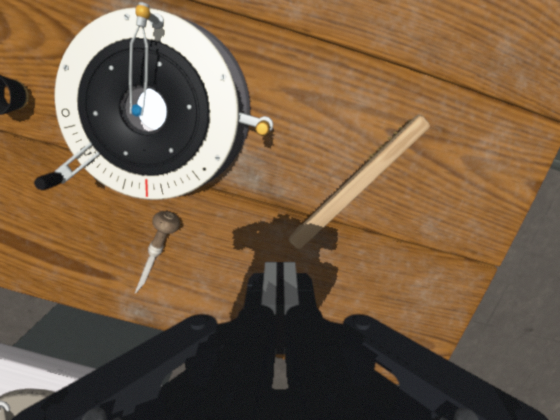

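```bash
python3 - <<'E'
from h import *
from scipy.optimize import least_squares
c=dict(np.load("pics/w1.npz")); im=cv2.imread("pics/w1.png")
hsv=cv2.cvtColor(im,cv2.COLOR_BGR2HSV)
m=((hsv[...,1]<50)&(hsv[...,2]>150)).astype(np.uint8); m[:,260:]=0; m[210:]=0
cs,_=cv2.findContours(m,cv2.RETR_EXTERNAL,cv2.CHAIN_APPROX_NONE); k=max(cs,key=cv2.contourArea)
P=onz(c,k.reshape(-1,2),.064)[:,:2]
r=least_squares(lambda q:np.hypot(*(P-q[:2]).T)-q[2],[.55,-.093,.082],loss="cauchy",f_scale=.0007);print(r.x,np.median(abs(r.fun)))
C=r.x[:2]
for nm,uv,z in(("red",(146.5,187.5),.064),("knob",(43,182),.098),("pin",(264,128),.097),("stone",(136,110),.082),("post",(143,11),.102)):
    p=onz(c,[uv],z)[0,:2];d=p-C;print(nm,p,np.hypot(*d),np.arctan2(d[1],d[0])%(2*np.pi))
cv2.imwrite("pics/w1z.png",cv2.resize(im[90:210,20:280],None,fx=3,fy=3,interpolation=cv2.INTER_CUBIC))
E
```

```text
[ 0.54959858 -0.09190141  0.08129576] 0.013552931328634929
red [ 0.47977954 -0.10536547] 0.07110540967836103 3.332096243481309
knob [ 0.47187621 -0.02857106] 0.1002571753424382 2.457875458243086
pin [ 0.56495929 -0.19802134] 0.10722588431198805 4.856139164823864
stone [ 0.54922383 -0.09144356] 0.0005916661886257419 2.256719179712984
post [ 0.62209706 -0.09204049] 0.07249860928131048 6.281266956372869
```

View pics/w1z.png

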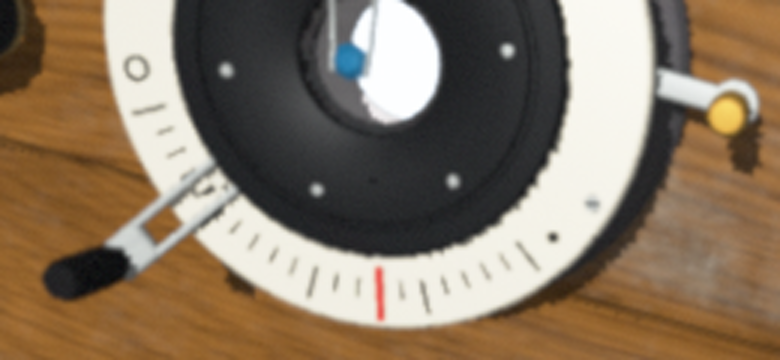

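Emit:
{"op": "send_rows", "data": {"moves": [[[0.7,-0.06,-0.1,0,-1],[0.7,-0.06,-0.1,0,-1],[0.7,-0.06,-0.1,0,-1],[0.7,-0.06,-0.1,0,-1],[0.7,-0.06,-0.1,0,-1],[0.7,-0.06,-0.1,0,-1],[0.6,-0.06,-0.1,0,-1],[0.2,0,0,0,-1]]]}}

```text
t: 2.2
ee_pos: [0.5232, -0.2165, 0.252]
tool_rot: [-30.9, 89.7, 164.4]
contact_force: [0.4, 0.2, -0.2]
grip_width: -0.0002
```

```bash
cat > look.py <<'E'
import sys
from h import *
from station import imaging,monitor
n=sys.argv[1]
o=monitor.get_obs();R=toolR(o);print(o["t"].__round__(2),o["ee_pos"].round(4),"ybear",np.degrees(np.arctan2(R[1,1],R[0,1])).round(1),"xaxis",R[:,0].round(3),"F",o["contact_force"].round(2))
c=imaging.calibration("wrist");np.savez(f"pics/{n}.npz",**c)
cv2.imwrite(f"pics/{n}.png",imaging.camera("wrist")[:,:,::-1])
tip=o["ee_pos"]+R[:,0]*env.tip_reach if 0 else o["ee_pos"]+R[:,0]*.1734
print("tip",tip.round(4))
E
python3 look.py w2
```

```text
2.2 [ 0.5232 -0.2165  0.252 ] ybear -74.7 xaxis [-0.004  0.001 -1.   ] F [ 0.37  0.15 -0.2 ]
tip [ 0.5225 -0.2163  0.0786]
```

View pics/w2.png

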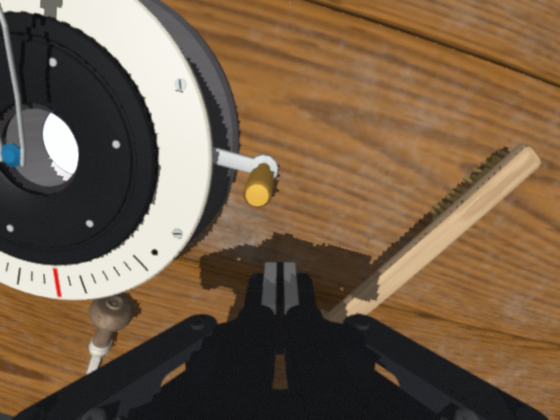

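Emit:
{"op": "send_rows", "data": {"moves": [[[0,-0.23,0,0,-1],[0,0,-0.2,0,-1],[0,0,-0.2,0,-1],[0,0,-0.2,0,-1],[0,0,-0.2,0,-1],[0,0,-0.1,0,-1],[0,0,-0.05,0,-1],[0,0,-0.05,0,-1]]]}}

```text
t: 2.92
ee_pos: [0.5515, -0.202, 0.2547]
tool_rot: [7.2, 90.0, -157.4]
contact_force: [-2.2, -1.3, 0.9]
grip_width: -0.0
```

Emit:
{"op": "send_rows", "data": {"moves": [[[0,0,-0.1,0,-1],[0,0,-0.1,0,-1],[0,0,-0.1,0,-1],[0,0,-0.1,0,-1],[0,0,-0.1,0,-1],[0,0,-0.1,0,-1],[0,0,-0.1,0,-1],[0,0,0,0,-1]]]}}

```text
t: 3.58
ee_pos: [0.5726, -0.1956, 0.2547]
tool_rot: [-159.7, 89.9, 35.6]
contact_force: [0.2, -0.3, -0.6]
grip_width: 0.0001
```

```bash
python3 look.py w3
```

```text
3.58 [ 0.5726 -0.1956  0.2547] ybear -74.6 xaxis [ 0.001  0.001 -1.   ] F [ 0.2  -0.34 -0.6 ]
tip [ 0.5727 -0.1955  0.0813]
```

View pics/w3.png

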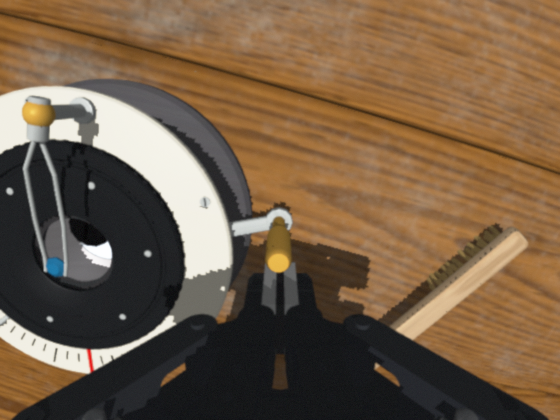

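```bash
python3 - <<'E'
from h import *
c=dict(np.load("pics/w3.npz"));p=onz(c,[(279,261)],.097)[0,:2];d=p-[.5638,-.1422];print(p,np.hypot(*d),np.degrees(np.arctan2(d[1],d[0]))+360)
E
```

```text
[ 0.58857571 -0.19116729] 0.054878330072664815 296.8377925347131
```

Emit:
{"op": "send_rows", "data": {"moves": [[[0,0,-0.07,0,-1],[0,0,-0.07,0,-1],[0,0,-0.07,0,-1],[0,0,-0.05,0,-1],[0,0,-0.03,0,-1],[0,0,0,0,-1],[0,0,0,0,-1],[0,0,0,0,-1]]]}}

```text
t: 4.3
ee_pos: [0.5804, -0.1941, 0.2548]
tool_rot: [146.5, 90.0, -18.2]
contact_force: [0.2, 0.2, -0.6]
grip_width: 0.0001
```

Emit:
{"op": "send_rows", "data": {"moves": [[[0,0,-0.04,0,-1],[0,0,-0.04,0,-1],[0,0,0,0,-1],[0,0,0,0,-1],[0,0,0,0,-1],[0,0,0,0,-1],[0,0,0,0,-1],[0,0,0,0,-1]]]}}

```text
t: 4.97
ee_pos: [0.5815, -0.194, 0.2547]
tool_rot: [-4.3, 89.8, -169.0]
contact_force: [-5.3, -0.4, 3.7]
grip_width: -0.0006
```

```bash
python3 look.py w4
```

```text
4.97 [ 0.5815 -0.194   0.2547] ybear -74.7 xaxis [-0.003 -0.001 -1.   ] F [-5.32 -0.37  3.74]
tip [ 0.581  -0.1941  0.0813]
```

View pics/w4.png

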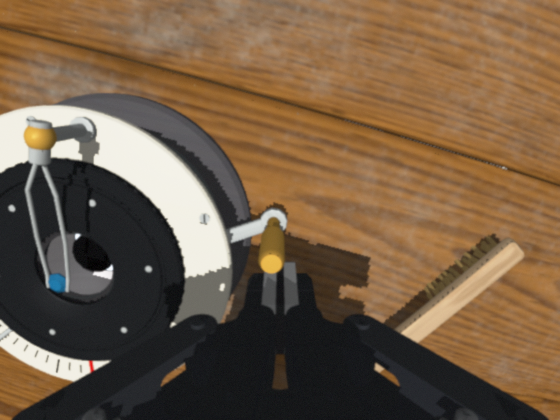

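Emit:
{"op": "send_rows", "data": {"moves": [[[0,0,-0.04,0,-1],[0,0,-0.04,0,-1],[0,0,0,0,-1],[0,0,0,0,-1],[0,0,0,0,-1],[0,0,0,0,-1],[0,0,0,0,-1],[0,0,0,0,-1]]]}}

```text
t: 5.68
ee_pos: [0.5824, -0.1938, 0.2544]
tool_rot: [-8.0, 89.6, -172.7]
contact_force: [-12.0, 0.0, 8.4]
grip_width: 0.0001
```

```bash
python3 - <<'E'
from h import *
c=dict(np.load("pics/w4.npz"));p=onz(c,[(271.5,264)],.097)[0,:2];d=p-[.5638,-.1422];print(p,np.hypot(*d),np.degrees(np.arctan2(d[1],d[0]))+360)
E
```

```text
[ 0.59484938 -0.18708771] 0.0545799497230307 304.6720829884152
```

Emit:
{"op": "send_rows", "data": {"moves": [[[0,0,0.4,0,-1],[0,0,0.7,0,-1],[-0.8,0,0,0,-1],[-0.8,0,0,0,-1],[-0.8,0,0,0,-1],[-0.8,0,0,0,-1],[-0.8,-0.9,0,0,-1],[0,-0.9,0,0,-1]]]}}

```text
t: 6.35
ee_pos: [0.5402, -0.1506, 0.3799]
tool_rot: [151.3, 89.4, -13.6]
contact_force: [0.5, 0.9, 0.4]
grip_width: -0.0002
```

```bash
python3 look.py w5
```

```text
6.35 [ 0.5402 -0.1506  0.3799] ybear -74.9 xaxis [ 0.01  -0.002 -1.   ] F [0.51 0.88 0.38]
tip [ 0.5419 -0.151   0.2065]
```

View pics/w5.png

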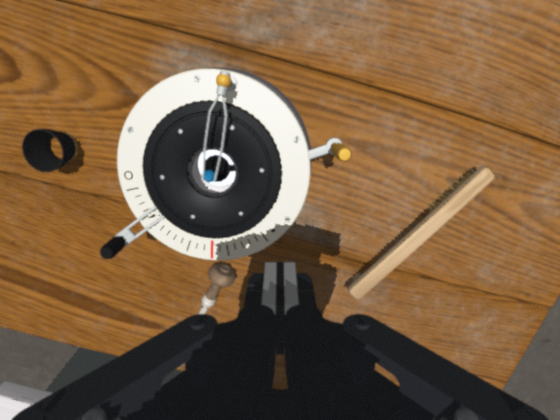

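Emit:
{"op": "send_rows", "data": {"moves": [[[0,-0.6,0,1,-1],[0,-0.6,0,1,-1],[0,-0.6,0,1,-1],[0,-0.6,0,1,-1],[0,-0.6,0,1,-1],[0,-0.6,0,1,-1],[0,-0.6,0,1,-1],[0,-0.6,0,1,-1]]]}}

```text
t: 7.07
ee_pos: [0.544, -0.0074, 0.3747]
tool_rot: [-146.6, 89.9, 8.5]
contact_force: [1.0, -0.1, -0.5]
grip_width: -0.0001
```

```bash
python3 look.py w6; python3 - <<'E'
from h import *
from station import monitor
c=dict(np.load("pics/w5.npz"));p=onz(c,[(344.5,154)],.097)[0,:2];d=p-[.5638,-.1422];print(p,np.hypot(*d),np.degrees(np.arctan2(d[1],d[0]))+360)
for nm,uv,z in(("red",(212,249),.064),("knob",(107.5,252),.098),("loupe",(47,151),.034)):
    p=onz(c,[uv],z)[0,:2];d=p-[.5496,-.0922];print(nm,p,np.hypot(*d),np.arctan2(d[1],d[0])%(2*np.pi))
go(monitor.get_obs(),[.491,0,.255])
E
```

```text
7.07 [ 0.544  -0.0074  0.3747] ybear -114.9 xaxis [ 0.001  0.    -1.   ] F [ 1.04 -0.07 -0.5 ]
tip [ 0.5442 -0.0074  0.2013]
[ 0.59537737 -0.18685982] 0.05469578980296582 305.2627734520944
red [ 0.47976679 -0.10546411] 0.07108174144741046 3.3292965145624125
knob [ 0.47093925 -0.02669015] 0.10236724679643784 2.44716040408758
loupe [0.52161019 0.06821006] 0.16283371010582381 1.743546231359423
 tool units [3.99 0.67 1.69]
```

View pics/w6.png

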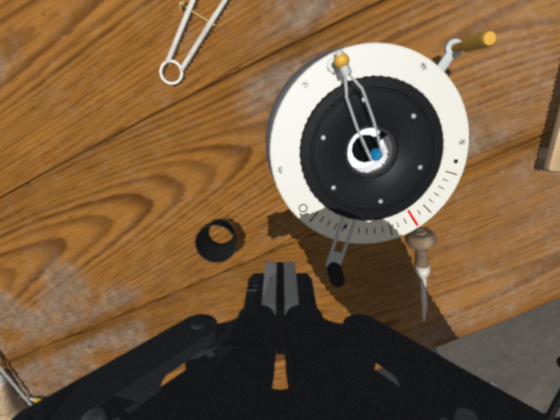

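Emit:
{"op": "send_rows", "data": {"moves": [[[0,0.3,0.85,0,-1],[0,0.35,0.85,0,-1],[0.6,0,0,1,-1],[0.7,0,0,1,-1],[0.7,0,0,0,-1],[0.7,0,0,0,-1],[0.7,0,0,0,-1],[0.5,0,0,0,-1]]]}}

```text
t: 7.78
ee_pos: [0.4892, -0.005, 0.2562]
tool_rot: [-31.8, 90.0, 113.6]
contact_force: [-0.6, -0.9, -0.9]
grip_width: -0.0004
```

```bash
python3 look.py w7; python3 - <<'E'
from h import *
from station import monitor
o=monitor.get_obs();go(o,[.471,-.0267,o["ee_pos"][2]],"to knob centre")
E
```

```text
7.78 [ 0.4892 -0.005   0.2562] ybear -124.6 xaxis [-0.  0. -1.] F [-0.62 -0.91 -0.93]
tip [ 0.4891 -0.005   0.0828]
to knob centre tool units [0.   0.92 0.06]
```

View pics/w7.png

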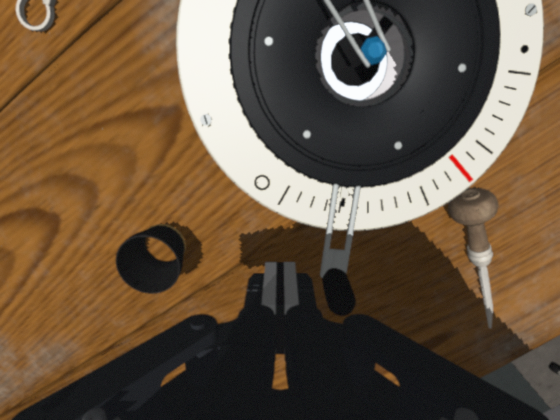

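Emit:
{"op": "send_rows", "data": {"moves": [[[0,0.15,0,0,-1],[0,0.1,0,0,-1],[0,0.12,0.02,-0.3,-1],[0,0.12,0.02,-0.3,-1],[0,0.12,0.02,-0.3,-1],[0,0.12,0.02,-0.4,-1],[0,0.12,0.02,-0.4,-1],[0,0.12,0.02,-0.4,-1]]]}}

```text
t: 8.5
ee_pos: [0.4714, -0.0275, 0.2592]
tool_rot: [-142.7, 89.8, 13.3]
contact_force: [0.0, 3.3, -0.2]
grip_width: -0.0003
```

```bash
python3 look.py w8
```

```text
8.5 [ 0.4714 -0.0275  0.2592] ybear -114.0 xaxis [ 0.003  0.001 -1.   ] F [ 0.01  3.26 -0.22]
tip [ 0.4719 -0.0274  0.0858]
```

View pics/w8.png

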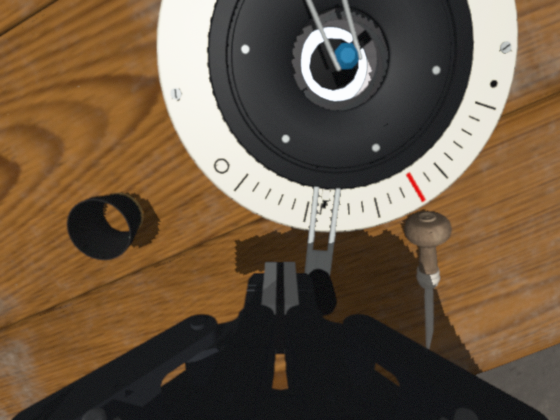

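```bash
cat > ang.py <<'E'
import sys
from h import *
n=sys.argv[1]; z=float(sys.argv[2])
c=dict(np.load(f"pics/{n}.npz"))
for a in sys.argv[3:]:
    p=onz(c,[tuple(map(float,a.split(",")))],z)[0,:2];d=p-[.5496,-.0922];print(a,p.round(4),np.hypot(*d).round(4),(np.arctan2(d[1],d[0])%(2*np.pi)).round(4))
E
python3 ang.py w8 .07 327,190 321,244 ;python3 ang.py w8 .064 415,187; python3 - <<'E'
import numpy as np
d=np.array([.4719,-.0274])-[.5496,-.0922];print(np.hypot(*d),np.arctan2(d[1],d[0]))
E
python3 - <<'E'
import cv2
im=cv2.imread("pics/w8.png");cv2.imwrite("pics/w8z.png",cv2.resize(im[140:320,200:460],None,fx=3,fy=3,interpolation=cv2.INTER_CUBIC))
E
```

```text
327,190 [ 0.4977 -0.0641] 0.059 2.6458
321,244 [ 0.473  -0.0511] 0.0869 2.6497
415,187 [ 0.4797 -0.105 ] 0.0711 3.3224
0.1011747498143682 2.4464747266899938
```

View pics/w8z.png

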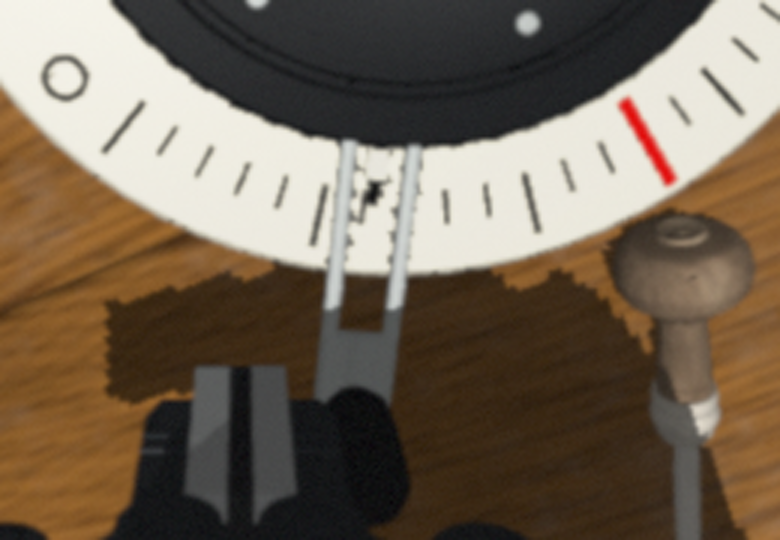

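Emit:
{"op": "send_rows", "data": {"moves": [[[0.02,0.12,0.02,-0.3,-1],[0.02,0.12,0.02,-0.3,-1],[0.02,0.12,0.02,-0.4,-1],[0.02,0.12,0.02,-0.4,-1],[0.02,0.12,0.02,-0.4,-1],[0.02,0.12,0.02,-0.4,-1],[0.02,0.12,0.02,-0.4,-1],[0.02,0.12,0.02,-0.4,-1]]]}}

```text
t: 9.22
ee_pos: [0.4587, -0.0535, 0.2545]
tool_rot: [-169.7, 89.8, 1.2]
contact_force: [0.8, 2.3, 1.2]
grip_width: 0.0001
```

```bash
python3 look.py w9
```

```text
9.22 [ 0.4587 -0.0535  0.2545] ybear -99.1 xaxis [ 0.004  0.    -1.   ] F [0.79 2.32 1.16]
tip [ 0.4594 -0.0535  0.0811]
```

View pics/w9.png

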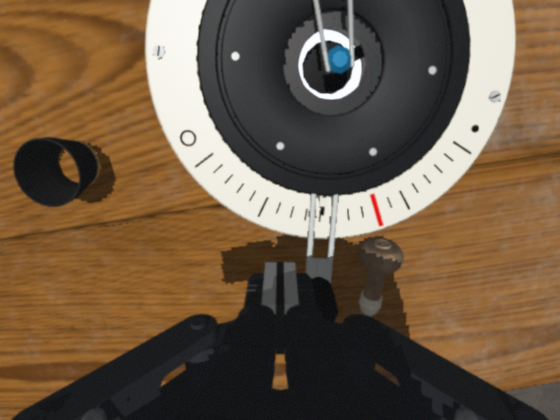

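```bash
python3 ang.py w9 .07 324.5,196 320,252 ;python3 ang.py w9 .064 377,210; python3 - <<'E'
import numpy as np
d=np.array([.4594,-.0535])-[.5496,-.0922];print(np.hypot(*d),np.arctan2(d[1],d[0]))
E
```

```text
324.5,196 [ 0.4923 -0.0803] 0.0585 2.9373
320,252 [ 0.4644 -0.0748] 0.087 2.9404
377,210 [ 0.4794 -0.1056] 0.0714 3.3298
0.09815156646737738 2.736299529533616
```

Emit:
{"op": "send_rows", "data": {"moves": [[[0,0.12,0.04,-0.3,-1],[0,0.12,0.04,-0.3,-1],[0,0.12,0.04,-0.4,-1],[0,0.12,0.04,-0.4,-1],[0,0.12,0.03,-0.4,-1],[0,0.12,0.03,-0.4,-1],[0,0.1,0.03,-0.3,-1],[0,0,0,0,-1]]]}}

```text
t: 9.93
ee_pos: [0.4491, -0.0779, 0.2539]
tool_rot: [167.6, 89.8, -9.1]
contact_force: [-0.8, -0.7, 0.5]
grip_width: 0.0001
```

```bash
python3 look.py w10;python3 - <<'E'
import cv2
im=cv2.imread("pics/w10.png");cv2.imwrite("pics/w10z.png",cv2.resize(im[140:320,200:460],None,fx=3,fy=3,interpolation=cv2.INTER_CUBIC))
E
```

```text
9.93 [ 0.4491 -0.0779  0.2539] ybear -86.7 xaxis [ 0.003 -0.    -1.   ] F [-0.78 -0.69  0.5 ]
tip [ 0.4495 -0.078   0.0805]
```

View pics/w10z.png

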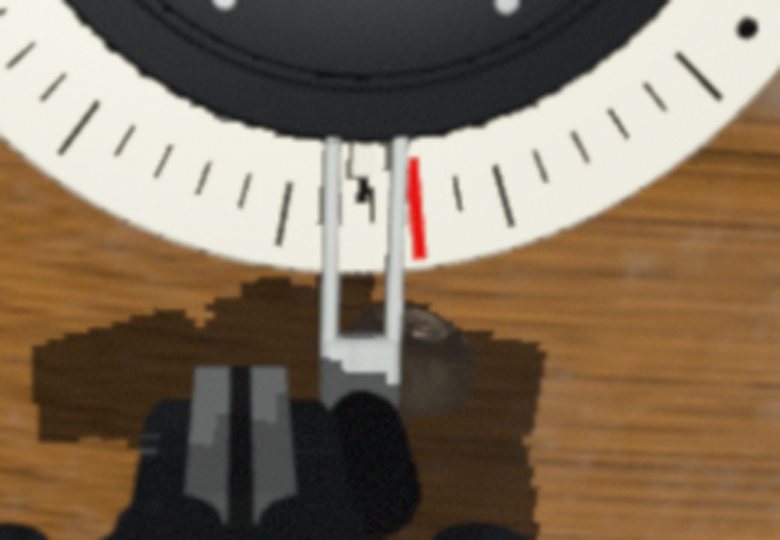

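```bash
python3 ang.py w10 .07 321.8,190 321.2,240 ;python3 ang.py w10 .064 339,209.3 321.2,202
```

```text
321.8,190 [ 0.4903 -0.0955] 0.0594 3.1965
321.2,240 [ 0.4655 -0.0976] 0.0843 3.2052
339,209.3 [ 0.4796 -0.1056] 0.0712 3.3312
321.2,202 [ 0.4828 -0.0966] 0.0669 3.2072
```

Emit:
{"op": "send_rows", "data": {"moves": [[[0,0.06,0.02,-0.15,-1],[0,0.06,0.02,-0.15,-1],[0,0.06,0.02,-0.15,-1],[0,0.05,0.01,-0.15,-1],[0,0.05,0.01,-0.15,-1],[0,0.03,0,-0.1,-1],[0,0,0,0,-1],[0,0,0,0,-1]]]}}

```text
t: 10.65
ee_pos: [0.4468, -0.087, 0.2528]
tool_rot: [11.2, 90.0, -161.2]
contact_force: [1.2, 0.6, 0.1]
grip_width: 0.0001
```

```bash
python3 look.py w11;python3 - <<'E'
import cv2
im=cv2.imread("pics/w11.png");cv2.imwrite("pics/w11z.png",cv2.resize(im[170:270,260:390],None,fx=6,fy=6,interpolation=cv2.INTER_CUBIC))
E
```

```text
10.65 [ 0.4468 -0.087   0.2528] ybear -82.4 xaxis [-0.001 -0.    -1.   ] F [1.16 0.62 0.1 ]
tip [ 0.4467 -0.0871  0.0794]
```

View pics/w11z.png

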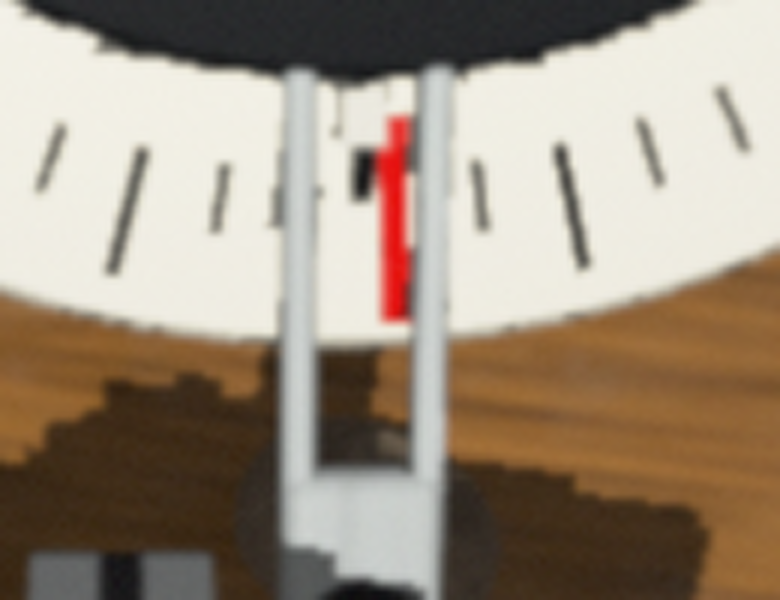

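```bash
python3 - <<'E'
from h import *
c=dict(np.load("pics/w11.npz"))
def A(uv,z):
    p=onz(c,[uv],z)[0,:2];d=p-[.5496,-.0922];return np.hypot(*d).round(4),np.arctan2(d[1],d[0])%(2*np.pi)
Z=lambda x,y:(260+x/6,170+y/6)
print("red",A(Z(397,220),.064))
for y,l,r in((100,300,438),(200,300,435),(300,300,431),(400,299,430)):print("rails",A(Z((l+r)/2,y),.070))
for z in(.064,.067,.070):print("ptr",z,A(Z(363,175),z))
E
```

```text
red (np.float64(0.0714), np.float64(3.3318126513557877))
rails (np.float64(0.0598), np.float64(3.286400009337076))
rails (np.float64(0.0678), np.float64(3.2876672302628878))
rails (np.float64(0.0759), np.float64(3.28825355796059))
rails (np.float64(0.0844), np.float64(3.2897508601400443))
ptr 0.064 (np.float64(0.0675), np.float64(3.2924608738829564))
ptr 0.067 (np.float64(0.0666), np.float64(3.287135050958551))
ptr 0.07 (np.float64(0.0657), np.float64(3.2816684216252083))
```

Emit:
{"op": "send_rows", "data": {"moves": [[[0,0.03,0.005,-0.1,-1],[0,0.03,0.005,-0.1,-1],[0,0.03,0.005,-0.1,-1],[0,0.02,0.005,-0.1,-1],[0,0,0,0,-1],[0,0,0,0,-1],[0,0,0,0,-1],[0,0,0,0,-1]]]}}

```text
t: 11.37
ee_pos: [0.4467, -0.0902, 0.2528]
tool_rot: [6.8, 90.0, -163.6]
contact_force: [-1.1, 1.3, -0.3]
grip_width: 0.0
```

```bash
python3 look.py w12;python3 - <<'E'
import cv2
im=cv2.imread("pics/w12.png");cv2.imwrite("pics/w12z.png",cv2.resize(im[170:270,260:390],None,fx=6,fy=6,interpolation=cv2.INTER_CUBIC))
E
```

```text
11.37 [ 0.4467 -0.0902  0.2528] ybear -80.4 xaxis [-0. -0. -1.] F [-1.14  1.28 -0.28]
tip [ 0.4466 -0.0903  0.0794]
```

View pics/w12z.png

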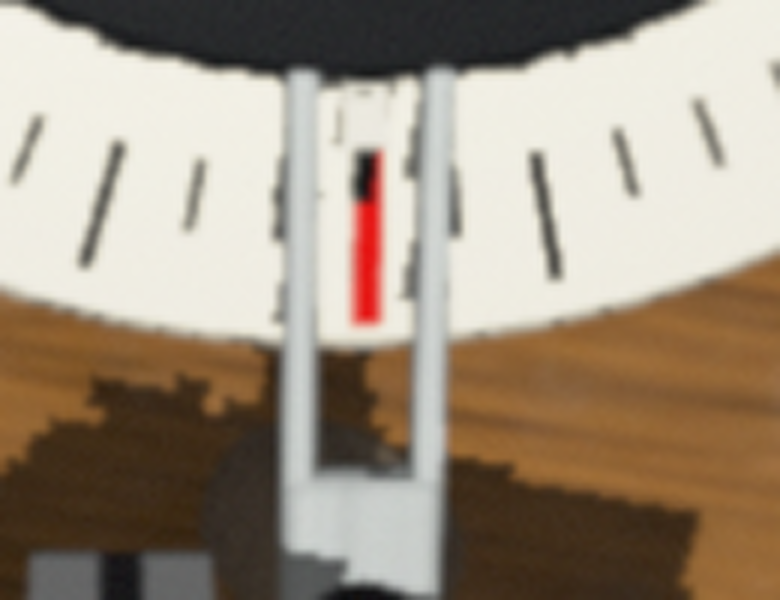

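```bash
python3 - <<'E'
from h import *
c=dict(np.load("pics/w12.npz"))
def A(uv,z):
    p=onz(c,[uv],z)[0,:2];d=p-[.5496,-.0922];return np.hypot(*d).round(4),np.arctan2(d[1],d[0])%(2*np.pi)
Z=lambda x,y:(260+x/6,170+y/6)
print("red",A(Z(367,260),.064),A(Z(367,230),.064))
for y,l,r in((100,302,438),(200,301,437),(300,300,432),(400,299,431)):print("rails",A(Z((l+r)/2,y),.070))
for z in(.064,.067,.070):print("ptr",z,A(Z(365,175),z))
print("C,", -c["view"][:3,:3].T@c["view"][:3,3])
E
```

```text
red (np.float64(0.0745), np.float64(3.3281489947620604)) (np.float64(0.072), np.float64(3.327471422405093))
rails (np.float64(0.0597), np.float64(3.315801062035015))
rails (np.float64(0.0676), np.float64(3.318329393115823))
rails (np.float64(0.0758), np.float64(3.3183879260859714))
rails (np.float64(0.0843), np.float64(3.320395491158154))
ptr 0.064 (np.float64(0.0674), np.float64(3.323762655824063))
ptr 0.067 (np.float64(0.0665), np.float64(3.3183335713563475))
ptr 0.07 (np.float64(0.0656), np.float64(3.3127610433738677))
C, [ 0.52498108 -0.07736548  0.22226684]
```

Emit:
{"op": "send_rows", "data": {"moves": [[[0,0.015,0,0,-1],[0,0.015,0,0,-1],[0,0,0,0,-1],[0,0,0,0,-1],[0,0,0,0,-1],[0,0,0,0,-1],[0,0,0,0,-1],[0,0,0,0,-1]]]}}

```text
t: 12.08
ee_pos: [0.447, -0.091, 0.2529]
tool_rot: [-18.3, 90.0, 171.3]
contact_force: [-1.4, 1.5, -0.0]
grip_width: 0.0006
```

Emit:
{"op": "send_rows", "data": {"moves": [[[0,-0.2,0,0,-1],[0,-0.5,0,0,-1],[-0.7,0,0,0,-1],[-0.7,0,0,0,-1],[-0.7,0.6,0,0,-1],[0,0.7,0.3,0,-1],[0,0.5,0.5,0,-1],[0,0,0,0,-1]]]}}

```text
t: 12.75
ee_pos: [0.4273, -0.1308, 0.3163]
tool_rot: [80.0, 89.9, -90.7]
contact_force: [-0.1, -0.4, -0.3]
grip_width: -0.0
```

```bash
python3 look.py w13;python3 - <<'E'
import cv2
im=cv2.imread("pics/w13.png");cv2.imwrite("pics/w13z.png",cv2.resize(im,(784,588)))
E
```

```text
12.75 [ 0.4273 -0.1308  0.3163] ybear -80.7 xaxis [-0.    -0.002 -1.   ] F [-0.11 -0.4  -0.29]
tip [ 0.4273 -0.1312  0.1429]
```

View pics/w13z.png

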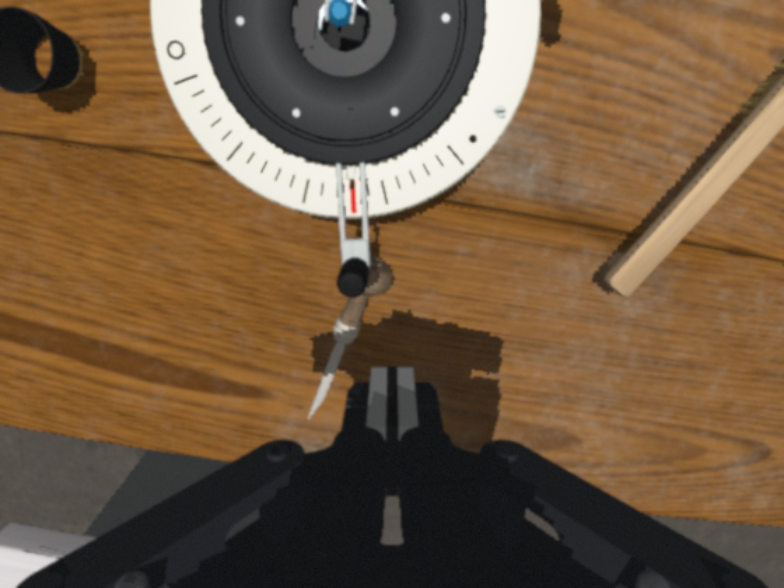

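```bash
python3 - <<'E'
import cv2
im=cv2.imread("pics/w13.png");cv2.imwrite("pics/w13y.png",cv2.resize(im[100:210,205:305],None,fx=5.4,fy=5.4,interpolation=cv2.INTER_CUBIC))
E
```

```text
(no output)
```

View pics/w13y.png

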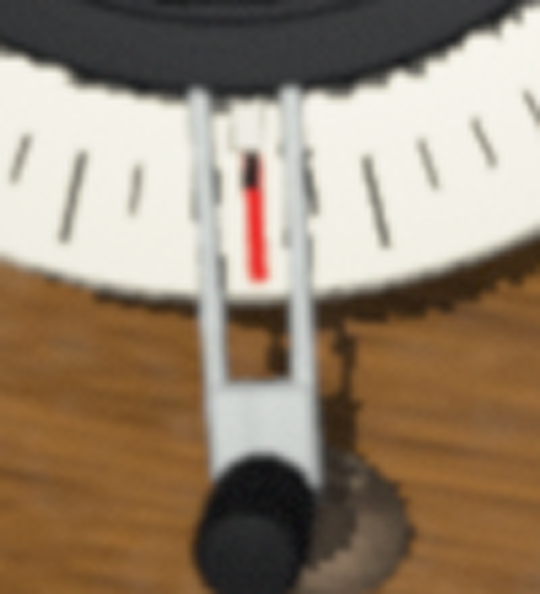

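```bash
python3 - <<'E'
from h import *
from station import imaging
c=dict(np.load("pics/w13.npz"))
def A(uv,z):
    p=onz(c,[uv],z)[0,:2];d=p-[.5496,-.0922];return np.hypot(*d).round(4),np.arctan2(d[1],d[0])%(2*np.pi)
Z=lambda x,y:(205+x/5.4,100+y/5.4)
print("red",A(Z(257,260),.064),A(Z(253.5,210),.064))
for y,l,r in((110,201,291),(200,207,297),(300,211,301),(370,214.5,305)):print("rails",A(Z((l+r)/2,y),.070))
for z in(.064,.067):print("ptr",z,A(Z(250.5,170),z))
im=imaging.camera("scene")[:,:,::-1];cv2.imwrite("pics/s2.png",cv2.resize(im[170:320,180:380],None,fx=4,fy=4,interpolation=cv2.INTER_CUBIC))
E
```

```text
red (np.float64(0.0774), np.float64(3.3276495868245597)) (np.float64(0.0715), np.float64(3.325603704288013))
rails (np.float64(0.0597), np.float64(3.327551531763862))
rails (np.float64(0.0698), np.float64(3.3307049293961106))
rails (np.float64(0.0812), np.float64(3.329476552217907))
rails (np.float64(0.0895), np.float64(3.329998691202933))
ptr 0.064 (np.float64(0.0669), np.float64(3.323370448543271))
ptr 0.067 (np.float64(0.0666), np.float64(3.326979497225746))
```

View pics/s2.png

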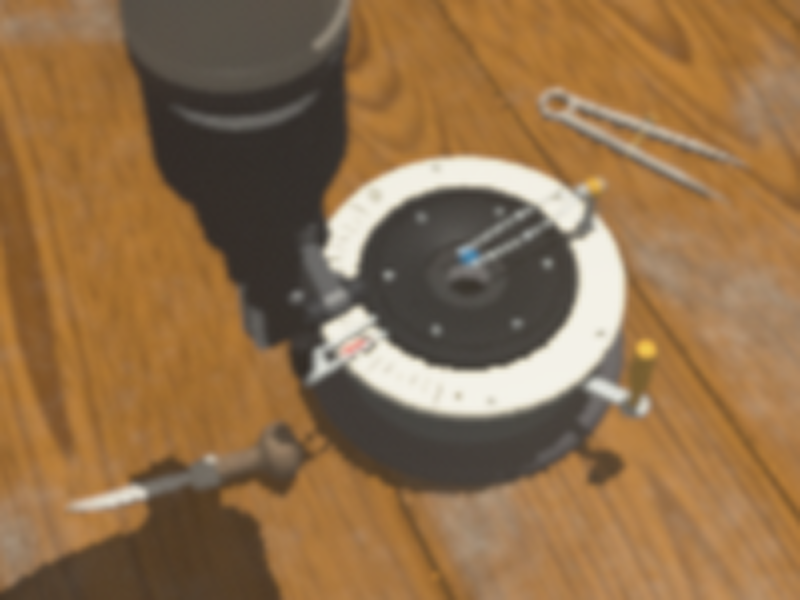

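```bash
python3 -c "
from station import ticket;print(ticket.sign_off())"
```

```text
the job is handed in; nothing more can be done
None
```

The stand is set up for the dark-field look and the job is handed in. The last reading, just before hand-in, was about 13 s of the 58 s allowed.

- **Baffle:** With the iris still open, I pushed the brass pin with shut fingertips until the push force climbed to about 12 N with almost no further movement. A look from above afterwards showed the black disc over the light. The pin's bearing about its hinge measured 304.7–305.3° against the 303.6° I expected at the stop, which is within measuring error.
- **Iris:** I then pushed the black handle round with the shut fingertips at about 3 N or less, finishing in small steps. After backing off, the lever's centre line measured 3.329 rad against 3.327 rad for the red line. The zoomed picture shows the pointer lying on the line.
- **Surroundings:** The gripper stopped about 45 mm clear above the lever, with nothing touching. The fingertips stayed well away from the stone and its clip throughout. The loupe, graver, brush and dividers appear unmoved in the last pictures, though I did not measure their positions.

No check failed. The small differences above are within the camera calibration's 2 mm.

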